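Free the roller shield: one clamp lever has a left-hand thread

TASK

Take the curved orange shield off its grey mounting plate and set it down upright inside the pie dish, ready for washing. First swing both red-knobbed clamp levers loose by a good quarter turn, so that they clear the shield's feet: they look alike, but one has a left-hand thread and the other an ordinary one, and nobody knows which, so feel gently which way each gives and never force a lever that is firm. Leave the levers loose, do not let the shield fall, and do not disturb the jar, the fork or the vice.

Things in the scene. Friction and masses are not known exactly. Their poses are not given: they have to be found in the camera images.
- plate: Grey mounting plate fixed to the trolley, 190 x 250 x 10 mm. Origin on the trolley top under the middle of the shield's place; x points away from the clamps, y along the shield, z up. It reaches from x -130 to +60 mm. Kerbs 8 mm high stand behind the shield and at its ends with 4 to 8 mm of play; the shield leaves them when lifted straight up.
- shield: Loose orange half-cylinder shell, open below, 180 mm long (y), 72 wide (x), 38 high, 0.16 kg. Origin: centre of its underside, z up. Black grip rib on top, 12 mm thick (x), 70 long (y), from 38 to 74 mm up: pinch it across x from above. Black feet, 24 mm wide, 6 thick, reach to x = -67 at y = +80 and -80 mm; the levers' short noses lie 1.5 mm over them and hold them down.
- shield_rib (a point): Middle of the top edge of the shield's grip rib, 74 mm above the shield's underside.
- post_a: Fixed threaded steel stud of clamp a, 20 mm wide boss. Origin on the plate's top face (10 mm above the trolley) on the stud's vertical axis, about which lever a turns. Standing in front of one of the shield's feet; which of the two feet is not known beforehand. Its x axis is the direction of the lever's nose when tight; the knob then lies at -x.
- post_b: Fixed threaded steel stud of clamp b, same as post_a, in front of the other foot.
- knob_a (a point): Centre of the top of the red upright cylindrical knob at the end of lever a: 16 mm in diameter, 48 mm tall, its top 67.5 mm above the plate's top face (lever bar's top: 17.5 mm), 55 mm from the stud's axis. The knob spins freely on its pin, so it can be gripped from above and carried round the stud in an arc without turning the gripper.
- knob_b (a point): The same on lever b.
- clamp_a (a joint): Turn of lever a on its stud, in rad from tight, growing as it loosens, whichever way that is: starts 0 to 0.05, travel ends at 2.2, clear of the foot from 1.2. The loosening way takes a steady 4 N or so at the knob; the other way it is home after 0.05 rad at most and comes up firm. It stays where left.
- clamp_b (a joint): Turn of lever b, same as clamp_a, with the other thread hand: one of the two loosens anticlockwise seen from above (ordinary thread), the other clockwise (left-hand); which is hidden.
- dish: Wide blue glazed pie dish, loose, 1.6 kg, 300 mm across the rim, 40 mm high. Origin at the centre of its underside, z up. Flat inner floor 7 mm above the origin, about 120 mm in radius: the shield stands inside it in any direction if it is nearly centred.
- jar: Bystander: frosted glass jar with clip-on lid, 72 mm wide, 96 mm high, origin under its centre.
- fork: Bystander: silver dessert fork lying flat, about 180 mm long along its x, 4 mm thick, origin under its middle.
- vice: Bystander, fixed: miniature blue bench vice clamped to the far rim, 75 mm high, origin under its centre.
- stud_a (a joint): Twist of stud a under a lever pressed the tightening way, in rad: 0 unstrained, negative when strained, springing back when let go. Stiffness 10 N m per rad, that is 3.3 N per mm at the knob; the thread is spoiled at -0.11, about 20 N at the knob.
- stud_b (a joint): Twist of stud b under a lever pressed the tightening way, in rad: 0 unstrained, negative when strained, springing back when let go. Stiffness 10 N m per rad, that is 3.3 N per mm at the knob; the thread is spoiled at -0.11, about 20 N at the knob.

How it is judged (in metres and radians):
On the way, in this order (a step that is already met when the one before it is completed fails the run):
1. both clamp levers are swung loose by at least 1.2 rad while the shield still stands in its place on the plate (value of joint each of clamp_a, clamp_b above 1.2 rad and distance of shield from where it was at the start of the episode below 0.015 m), for 0.2 s.
2. the shield is lifted off the plate, its underside at least 50 mm above the trolley (height (world z) of shield above 0.05 m), for 0.2 s.
At the end, for the whole second after the job is handed in: The shield rests upright (within 0.12 rad) on the pie dish's floor, its origin within 45 mm of the dish's centre and at most 14 mm above the dish's underside, at rest; the dish stands level (within 0.1 rad) and both levers are still at least 1.2 rad loose (horizontal distance between shield and dish below 0.045 m and z of shield in the frame of dish below 0.014 m and angle between shield's own z axis and vertical below 0.12 rad and linear speed of shield below 0.02 m/s and angle between dish's own z axis and vertical below 0.1 rad and value of joint each of clamp_a, clamp_b above 1.2 rad); the robot touches nothing.
It fails at once if a clamp lever is forced the tightening way until its stud twists 0.11 rad (about 20 N at the knob) (value of joint any of stud_a, stud_b below -0.11 rad).
It fails at once if the shield falls into the dish (faster than 0.5 m/s over its floor) (horizontal distance between shield and dish below 0.15 m and z of shield in the frame of dish below 0.03 m and linear speed of shield above 0.5 m/s).
It fails at once if the jar or the fork is moved more than 30 mm, or the jar tipped (distance of any of jar, fork from where it was at the start of the episode above 0.03 m or angle between jar's own z axis and vertical above 0.4 rad).
It fails at once if the vice is struck with more than 20 N (contact force between any of the arm, the fingers, shield and vice above 20 N).
It also fails if it takes over 72 s, if anything falls off the work surface, if the arm or the gripper's body presses on something with over 40 N, if the wrist force passes 120 N, or if a joint passes its speed limit or range.

ROBOT

A 7-joint arm with a two-finger parallel gripper is mounted at the origin on the work surface. World frame = base frame: x ahead of the robot, y to its left, z up, the work surface at z = 0. Lengths are in mm, angles in rad, forces in N, time in s.
With the tool pointing down it reaches from about 400 to 900 mm from the base axis. Payload 5.6 kg.
Tool frame: the origin (TCP) lies between the finger pads; the fingertips stand 11 mm ahead of it and the grasp point (between the pads) lies 8 mm behind it; z points along the fingers, y is the line along which they close (so a half turn about z gives the same grasp; the last joint's range is limited). The gripper opens to 92 mm and grips with 3 to 60 N. Pads are 20 mm wide; open, the fingers measure 128 mm over their backs; the gripper's body (75 mm by 189 mm) begins 69 mm behind the grasp point.
Start: joints at [1.112, 0.468, -0.012, 1.603, 0.006, 1.071, -0.056], TCP at [262.51, -594.64, 225.592] pointing down, gripper open.
Joint ranges: [-2.53, 2.53], [-0.31, 2.02], [-1.57, 1.55], [0.28, 2.44], [-1.29, 4.43], [0.15, 1.84], [-2.92, 2.92]. Speed limits (rad/s): [2.57, 2.57, 3.14, 3.14, 3.14, 3.14, 3.14].

INTERFACE

Orientations are given as a rotation vector (axis times angle).
In Python, from workcell import robot, optics gives the robot as it stands. The module is installed in compiled form; this text tells all that it offers.
- The arm moves only by the tool drive_tool, never from a script. Its arguments are lists of equal length, an entry for each row: "hand": the finger opening in mm, from 0 to 91.9; "travel": the shift along the tool's x, y, z in units of 25 mm (1.0 is 25 mm), a list of three; "rotation": the turn, a rotation vector about the tool's x, y, z in units of 6 degrees (1.0 is 6 degrees), a list of three. In form: {"hand": [hand, ...], "travel": [[x, y, z], ...], "rotation": [[rx, ry, rz], ...]}. A call has 1 to 10 rows; each row shifts and turns the commanded pose from where the row before left it, along the tool's axes as they then stand; what a row does not reach is not made up. A row lasts 1/12 s, in which the tool goes at most 41.7 mm and 7.16 degrees, less where a joint would pass 70% of its speed; a pose out of reach is approached as far as the arm can. A call is refused whole if a number of a shift passes 1 or a number of a turn 1, either way. A call with a gripper value outside its range is refused whole. The fingers move at their own pace and stop on an object; "squeeze" is the grip in N (left out, the last holds). Time passes only in rows, so rows that do not move let the fingers close. It gives the time, the measured TCP pose, the force, the opening and the grip force at its end, in the units of the state.
- robot.state(): the state, without advancing time (a new reading comes with each control period).
- optics.get_image(name): name is "scene" or "side" or "wrist"; returns the picture (384x512x3 uint8, red, green, blue); there is no depth.
- optics.get_calibration(name): a dict with "fov_y" (degrees; the focal length in pixels is half the picture's height over the tangent of half this angle, whatever the lens; pixels are square), "cx", "cy" (the principal point, pixels), "extrinsics" (4x4, takes a point from world to camera coordinates). Camera axes: x right, y down, z forward; pixel columns grow to the right and rows downward; lengths in mm; the calibration is good to about 2 mm. A picture is of the moment at which its call begins: read the wrist's pose just before it. get_calibration takes no time and is no camera call; for the wrist camera it gives the pose at the moment of the call.
- robot.job_done(): hands the job in; it is judged then, once.
The state is a dict: "time_s": time; "joints": joint angles; "qd": joint speeds; "joint_efforts": joint torques, N m; "position": TCP position; "eef_rot": TCP orientation; "wrist_force": force on the tool from outside, world axes, zero at the start; "torque": the same for the moment, N m; "opening": finger opening in mm; "grip_force": force on a finger pad.
Only numpy, scipy, OpenCV 4.12 (cv2) and the standard library are available. Lean on these libraries where they do the work, as an engineer would, in place of code of your own. Each camera call takes 0.05 s, during which the arm holds its last target. There are 200 camera calls.

## Working session

There is one attempt and no reset: what is moved stays moved. The work goes in short steps, Python scripts to look and compute and a tool call to move; the robot and the scene stay as the last step left them, time stands still between calls to the robot, and variables do not carry over. Pictures are saved under pics/ and viewed, at most 10 in all, crops included, and the job is handed in when it is done.

Besides the shell and the picture viewer there is one more tool, called as name(argument=value, ...) on one line, values as JSON. drive_tool: Moves the arm, as the interface text tells. Its arguments: {"type":"object","properties":{"hand":{"type":"array"},"travel":{"type":"array"},"rotation":{"type":"array"},"squeeze":{"type":"number"}},"required":["hand","travel","rotation"]}

```bash
mkdir -p pics; cat > h.py <<'E'
import numpy as np, cv2
from workcell import robot, optics
def cal(n):
    c=optics.get_calibration(n); f=192/np.tan(np.radians(c['fov_y'])/2)
    return f,c['cx'],c['cy'],np.array(c['extrinsics'])
def ray(c,u,v):
    f,cx,cy,E=c; R=E[:3,:3]; o=-R.T@E[:3,3]
    d=R.T@np.array([(u-cx)/f,(v-cy)/f,1]); return o,d/np.linalg.norm(d)
def onz(c,u,v,z):
    o,d=ray(c,u,v); return o+d*(z-o[2])/d[2]
def proj(c,p):
    f,cx,cy,E=c; q=E[:3,:3]@np.array(p)+E[:3,3]; return np.array([cx+f*q[0]/q[2],cy+f*q[1]/q[2]])
def tri(rs):
    A=sum(np.eye(3)-np.outer(d,d) for o,d in rs); b=sum((np.eye(3)-np.outer(d,d))@o for o,d in rs)
    p=np.linalg.solve(A,b); return p,[np.linalg.norm(np.cross(p-o,d)) for o,d in rs]
def snap(n,name):
    im=optics.get_image(n); cv2.imwrite(f'pics/{name}.png',im[:,:,::-1]); return im
E
python3 - <<'E'
from h import *
a=snap('scene','s0');b=snap('side','d0')
print(robot.state())
for n in ('scene','side','wrist'):
    c=cal(n);print(n,c[0],c[1],c[2],ray(c,256,192))
for n,im in(('scene',a),('side',b)):
    h=cv2.cvtColor(im,cv2.COLOR_RGB2HSV)
    for nm,lo,hi in(('red',(0,150,60),(6,255,255)),('red2',(172,150,60),(180,255,255)),('or',(8,150,80),(20,255,255)),('blue',(95,100,40),(125,255,255))):
        k,l,s,ce=cv2.connectedComponentsWithStats(cv2.inRange(h,lo,hi))
        for i in range(1,k):
            if s[i,4]>40: print(n,nm,s[i],ce[i].round(1))
E
```

```text
{'time_s': 0.1, 'joints': array([ 1.11197082,  0.46830579, -0.01158397,  1.60352678,  0.00605295,
        1.07142218, -0.0562823 ]), 'qd': array([ 0.00131624, -0.00184681,  0.00049243, -0.00015218,  0.00055582,
        0.00196198, -0.00053673]), 'joint_efforts': array([ 7.00205637e-04, -5.21648920e+01, -1.25215191e-02, -2.44369036e+01,
       -5.68088831e-02,  1.40673979e-02,  3.39970927e-05]), 'position': array([ 262.27120524, -594.17587659,  224.72675257]), 'eef_rot': array([-3.07243052e+00, -6.48102736e-01,  7.89133231e-04]), 'wrist_force': array([0.63014645, 0.60829874, 0.34456931]), 'torque': array([ 0.00499442, -0.0056398 , -0.00222734]), 'grip_force': 0.0, 'opening': 91.8326799949434}
scene 347.00135996894016 252.034922365963 189.89685187341829 (array([ 1.22185873e+03, -6.31934815e-01,  8.99736347e+02]), array([-0.60353569, -0.00885621, -0.7972868 ]))
side 401.87231184295814 257.6143422090818 194.726636404834 (array([223.17663406, 519.75398133, 891.00700986]), array([ 0.35454897, -0.50804594, -0.78497411]))
wrist 294.81899439458374 253.6535254690095 194.879688299129 (array([ 327.95233227, -565.25932009,  383.8939007 ]), array([-0.22318551, -0.10681511, -0.96890596]))
scene or [431  34  59  11 241] [453.8  39.9]
scene or [ 166  179   60   24 1103] [195.  191.4]
scene blue [ 288  164   96   78 5733] [335.8 202.7]
scene blue [244 240  19   7  85] [253.4 242.5]
scene blue [242 252  19  19 318] [250.6 260.8]
scene blue [243 276  14   8  97] [249.9 279.7]
side or [ 278  141   50   51 1059] [304.5 165.5]
side blue [188 153  14  13  57] [194.  158.7]
side blue [196 159  15  13  61] [202.5 165.4]
side blue [  136   219   124   114 10975] [197.5 275.6]
```

View pics/s0.png

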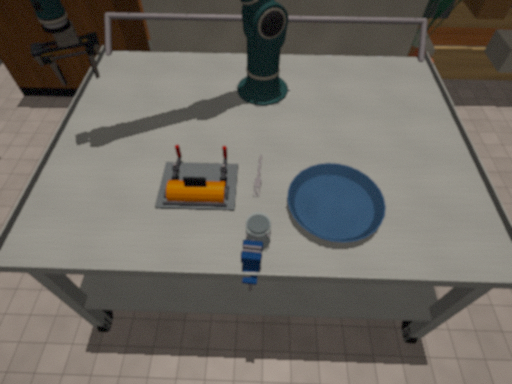

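View pics/d0.png

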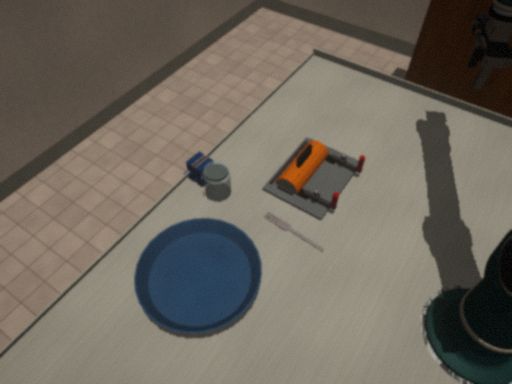

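The scene view shows the plate at about (198,187), with knobs at about (179,152) and (225,152), the fork at (258,178), jar at (258,226), vice at (251,260) and dish at (336,203). The side view shows the plate at (315,175), with knobs at about (361,163) and (335,200), and the dish at (198,276).

```bash
python3 - <<'E'
from h import *
S={n:(cal(n),cv2.imread(f'pics/{f}.png')) for n,f in(('scene','s0'),('side','d0'))}
boxes={'scene':[(170,140,190,166),(217,140,235,166)],'side':[(352,148,370,178),(326,188,344,212)]}
tops={}
for n,(c,im) in S.items():
    h=cv2.cvtColor(im,cv2.COLOR_BGR2HSV)
    red=cv2.inRange(h,(0,110,50),(7,255,255))|cv2.inRange(h,(170,110,50),(180,255,255))
    for i,(x0,y0,x1,y1) in enumerate(boxes[n]):
        ys,xs=np.nonzero(red[y0:y1,x0:x1]); xs=xs+x0;ys=ys+y0
        t=ys.min(); tops[n,i]=(xs[ys<=t+2].mean(),t+1.5); bot=ys.max()
        print(n,i,len(xs),tops[n,i],(xs[ys>=bot-2].mean(),bot), 'z77.5',onz(c,*tops[n,i],77.5).round(1))
for i in(0,1): print('knob',i,tri([ray(S[n][0],*tops[n,i]) for n in S]))
# plate corners (z=10) : grey mask
for n,(c,im) in S.items():
    x0,y0,x1,y1={'scene':(150,150,250,220),'side':(255,130,372,222)}[n]
    g=cv2.inRange(im[y0:y1,x0:x1],(0,0,0),(135,135,135)); 
    b=im[y0:y1,x0:x1].astype(int); g=((b.sum(2)<400)).astype('uint8')
    h=cv2.cvtColor(im[y0:y1,x0:x1],cv2.COLOR_BGR2HSV)
    k,l,s,ce=cv2.connectedComponentsWithStats(g); i=1+np.argmax(s[1:,4])
    cs=cv2.findContours((l==i).astype('uint8'),0,2)[0][0]
    q=cv2.approxPolyDP(cv2.convexHull(cs),4,True)[:,0]+[x0,y0]
    print(n,[(tuple(map(int,p)),onz(c,*p,10)[:2].round(0).tolist()) for p in q])
    blk=cv2.inRange(h,(0,0,0),(180,255,45)); k,l,s,ce=cv2.connectedComponentsWithStats(blk)
    print([(s[j].tolist(),(ce[j]+[x0,y0]).round(1).tolist(),onz(c,*(ce[j]+[x0,y0]),75)[:2].round(0).tolist()) for j in range(1,k) if s[j,4]>20])
    # dish outer rim ellipse
    hh=cv2.cvtColor(im,cv2.COLOR_BGR2HSV); m=cv2.inRange(hh,(95,100,40),(125,255,255))
    k,l,s,ce=cv2.connectedComponentsWithStats(m); i=1+np.argmax(s[1:,4]); cs=cv2.findContours((l==i).astype('uint8'),0,1)[0][0][:,0]
    P=np.array([onz(c,*p,40)[:2] for p in cs]); print('dish',cv2.minEnclosingCircle(P.astype('float32')))
    x0,y0,x1,y1=x0,y0,x1,y1
p=cv2.imread('pics/s0.png')[130:300,140:300]; cv2.imwrite('pics/crop.png',cv2.resize(p,None,fx=3.5,fy=3.5,interpolation=2))
for n,u,v in(('scene',262,157),('scene',257,196),('side',268,214),('side',321,250)): print('fork',onz(S[n][0],u,v,3).round(0))
print('jar',onz(S['scene'][0],258,219,96),onz(S['side'][0],216,172,96))
E
```

```text
scene 0 29 (np.float64(176.66666666666666), np.float64(146.5)) (np.float64(178.5), np.int64(156)) z77.5 [ 420.7 -276.8   77.5]
scene 1 26 (np.float64(223.875), np.float64(147.5)) (np.float64(224.6), np.int64(157)) z77.5 [ 419.6 -120.7   77.5]
side 0 60 (np.float64(362.0), np.float64(157.5)) (np.float64(358.75), np.int64(170)) z77.5 [ 416.6 -270.7   77.5]
side 1 73 (np.float64(335.5), np.float64(193.5)) (np.float64(333.0), np.int64(206)) z77.5 [ 418.6 -117.    77.5]
knob 0 (array([ 417.44366531, -277.0988863 ,   72.77083533]), [np.float64(1.423814286284295), np.float64(1.4238142862845056)])
knob 1 (array([ 418.7527026 , -119.9725652 ,   75.55192722]), [np.float64(1.2365433672148074), np.float64(1.2365433672148)])
scene [((238, 164), [430.0, -76.0]), ((233, 211), [624.0, -79.0]), ((154, 207), [618.0, -326.0]), ((165, 163), [435.0, -326.0]), ((175, 150), [372.0, -302.0]), ((227, 150), [366.0, -118.0])]
[([34, 28, 21, 8, 152], [194.6, 181.2], [563.0, -198.0])]
dish ((591.2510375976562, 232.44952392578125), 145.35194396972656)
side [((306, 136), [617.0, -323.0]), ((366, 158), [422.0, -341.0]), ((334, 213), [407.0, -108.0]), ((320, 221), [426.0, -65.0]), ((261, 189), [616.0, -67.0])]
[([43, 16, 13, 20, 104], [303.7, 155.7], [555.0, -189.0]), ([71, 26, 31, 15, 111], [339.2, 162.5], [461.0, -221.0]), ([43, 60, 33, 18, 128], [311.8, 197.8], [463.0, -73.0])]
dish ((587.8571166992188, 237.65533447265625), 145.74072265625)
fork [388.   6.   3.]
fork [559.  -7.   3.]
fork [555. -11.   3.]
fork [383.   7.   3.]
jar [706.05929486  -1.43950714  96.        ] [706.96095392   8.79092806  96.        ]
```

View pics/crop.png

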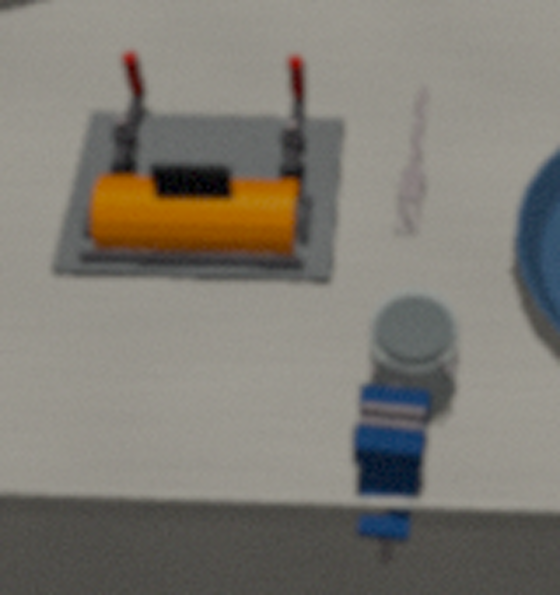

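drive_tool(hand=[60,60,60,60,60,60,60,60,60,60], travel=[[0,0,0],[0,0,0],[0,0,0],[0,0,0],[0,0,0],[0,0,0],[0,0,0],[0,0,0],[0,0,0],[0,0,0]], rotation=[[0,0,-1],[0,0,-1],[0,0,-1],[0,0,-1],[0,0,-1],[0,0,-1],[0,0,-1],[0,0,-1],[0,0,-1],[0,0,-1]], squeeze=10)

```text
time_s: 0.93
position: [262.3, -594.4, 225.0]
eef_rot: [-2.332, -2.104, -0.0]
wrist_force: [0.5, 0.5, 0.3]
opening: 60.2
grip_force: 0.0
```

drive_tool(hand=[60,60,60,60,60,60,60,60,60,60], travel=[[0,0,0],[1,0.5,0],[1,0.5,0],[1,0.5,0],[1,0.5,0],[1,0.5,0],[1,0.5,0],[1,0.5,0],[1,0.5,0],[1,0.5,0]], rotation=[[0,0,-1],[0,0,0],[0,0,0],[0,0,0],[0,0,0],[0,0,0],[0,0,0],[0,0,0],[0,0,0],[0,0,0]])

```text
time_s: 1.77
position: [375.9, -368.6, 225.3]
eef_rot: [-2.225, -2.217, 0.0]
wrist_force: [0.3, -0.1, 0.7]
opening: 60.2
grip_force: 0.0
```

drive_tool(hand=[60,60,60,60,60], travel=[[1,0.5,0],[1,0.5,0],[1,0.5,0],[0.6,0.4,0],[0,0,0]], rotation=[[0,0,0],[0,0,0],[0,0,0],[0,0,0],[0,0,0]])

```text
time_s: 2.18
position: [425.6, -276.0, 225.6]
eef_rot: [-2.217, -2.225, -0.003]
wrist_force: [-0.5, -0.2, 0.3]
opening: 59.8
grip_force: 0.0
```

```bash
python3 - <<'E'
from h import *
s=robot.state();print(s['position'],s['eef_rot'],s['joints'],s['wrist_force'])
c=cal('wrist'); im=snap('wrist','w0'); np.save('w0.npy',np.array([c[0],c[1],c[2],*c[3].ravel()]))
for p in((418,-277,77),(419,-118,77),(558,-197,84)): print(proj(c,p))
E
```

```text
[ 425.58653237 -276.00054693  225.61811574] [-2.21727787 -2.2249668  -0.00251666] [ 0.87394568  0.2638668  -0.42269384  1.92509534  0.12730118  0.97860896
  0.39642404] [-0.5343567  -0.17192818  0.31283871]
[246.72767699 186.92466728]
[247.21156477  21.29305234]
[389.04130105 109.48840852]
```

View pics/w0.png

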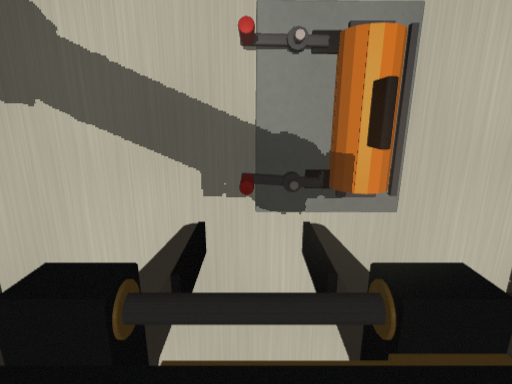

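The wrist view shows knobs at about (246,186) and (246,22), which matches the projections to within a pixel or so, and the plate is square to the world axes. Next I descend on the nearer knob (y=-277).

drive_tool(hand=[50,50,50,50,50,50,50,50,50], travel=[[0,-0.3,1],[0,0,1],[0,0,1],[0,0,1],[0,0,1],[0,0,1],[0,0,0.5],[0,0,0.3],[0,0,0]], rotation=[[0,0,0],[0,0,0],[0,0,0],[0,0,0],[0,0,0],[0,0,0],[0,0,0],[0,0,0],[0,0,0]], squeeze=12)

```text
time_s: 2.98
position: [414.4, -280.6, 53.9]
eef_rot: [-2.224, -2.214, 0.002]
wrist_force: [0.1, -0.0, 0.7]
opening: 50.0
grip_force: 0.0
```

drive_tool(hand=[10,10,10,10,10,10], travel=[[0,0,0],[0,0,0],[0,0,0],[0,0,0],[0,0,0],[0,0,0]], rotation=[[0,0,0],[0,0,0],[0,0,0],[0,0,0],[0,0,0],[0,0,0]])

```text
time_s: 3.48
position: [417.4, -280.4, 56.2]
eef_rot: [2.223, 2.216, 0.002]
wrist_force: [1.9, -0.3, -1.3]
opening: 15.5
grip_force: 12.0
```

drive_tool(hand=[10,10,10], travel=[[0.12,0,0],[0,0,0],[0,0,0]], rotation=[[0,0,0],[0,0,0],[0,0,0]])

```text
time_s: 3.73
position: [417.5, -278.3, 56.2]
eef_rot: [2.222, 2.215, 0.001]
wrist_force: [4.2, -3.7, -2.7]
opening: 15.6
grip_force: 12.0
```

drive_tool(hand=[10,10,10], travel=[[0.1,0,0],[0,0,0],[0,0,0]], rotation=[[0,0,0],[0,0,0],[0,0,0]])

```text
time_s: 3.98
position: [417.7, -276.1, 56.2]
eef_rot: [2.222, 2.215, 0.001]
wrist_force: [4.6, -4.4, -3.0]
opening: 15.4
grip_force: 12.0
```

drive_tool(hand=[10,10,10], travel=[[0.12,0,0],[0,0,0],[0,0,0]], rotation=[[0,0,0],[0,0,0],[0,0,0]])

```text
time_s: 4.23
position: [418.0, -274.5, 56.3]
eef_rot: [2.221, 2.213, 0.0]
wrist_force: [5.1, -7.2, -5.2]
opening: 15.9
grip_force: 12.0
```

drive_tool(hand=[10,10,10,10], travel=[[-0.2,0,0],[-0.2,0,0],[0,0,0],[0,0,0]], rotation=[[0,0,0],[0,0,0],[0,0,0],[0,0,0]])

```text
time_s: 4.57
position: [417.1, -281.2, 55.9]
eef_rot: [2.223, 2.218, 0.002]
wrist_force: [5.1, 1.1, 1.4]
opening: 16.0
grip_force: 12.0
```

drive_tool(hand=[10,10,10], travel=[[-0.12,0,0],[0,0,0],[0,0,0]], rotation=[[0,0,0],[0,0,0],[0,0,0]])

```text
time_s: 4.82
position: [417.1, -283.7, 55.9]
eef_rot: [2.223, 2.219, 0.002]
wrist_force: [4.0, 2.3, 1.7]
opening: 15.8
grip_force: 12.0
```

drive_tool(hand=[10,10,10], travel=[[-0.12,0,0],[-0.08,0,0],[0,0,0]], rotation=[[0,0,0],[0,0,0],[0,0,0]])

```text
time_s: 5.07
position: [417.2, -288.4, 55.9]
eef_rot: [2.223, 2.219, 0.003]
wrist_force: [4.8, 4.4, 1.7]
opening: 15.6
grip_force: 12.0
```

```bash
python3 - <<'E'
import numpy as np
# deltas for knob on arc, radius 55, from angle a0 in steps
for a0,sg in((0.16,-1),(0.1,1)):
    th=np.linspace(a0,1.6,14); P=np.c_[55*np.sin(th)*sg,-55*np.cos(th)]
    print(sg,(np.diff(P,axis=0)/25).round(2).tolist())
E
```

```text
-1 [[-0.24, 0.05], [-0.23, 0.08], [-0.22, 0.1], [-0.21, 0.13], [-0.19, 0.15], [-0.17, 0.17], [-0.16, 0.19], [-0.13, 0.2], [-0.11, 0.22], [-0.09, 0.23], [-0.06, 0.24], [-0.03, 0.24], [-0.01, 0.24]]
1 [[0.25, 0.04], [0.24, 0.07], [0.23, 0.1], [0.22, 0.12], [0.21, 0.15], [0.19, 0.17], [0.17, 0.19], [0.14, 0.21], [0.12, 0.22], [0.09, 0.24], [0.07, 0.25], [0.04, 0.25], [0.01, 0.25]]
```

The lever came up firm toward +y, and toward -y it gives at a steady 4 N or so. So I carry it round toward -y.

drive_tool(hand=[10,10,10,10,10,10,10], travel=[[-0.24,0.05,0],[-0.23,0.08,0],[-0.22,0.1,0],[-0.21,0.13,0],[-0.19,0.15,0],[-0.17,0.17,0],[0,0,0]], rotation=[[0,0,0],[0,0,0],[0,0,0],[0,0,0],[0,0,0],[0,0,0],[0,0,0]], squeeze=20)

```text
time_s: 5.65
position: [431.5, -320.9, 55.7]
eef_rot: [-2.223, -2.215, 0.003]
wrist_force: [-2.4, 2.6, 7.5]
opening: 15.4
grip_force: 20.0
```

drive_tool(hand=[10,10,10,10,10,10,10,10,10], travel=[[-0.12,0.2,0],[-0.1,0.22,0],[-0.08,0.22,0],[-0.06,0.24,0],[-0.04,0.25,0],[0,0.25,0],[0,0.25,0],[0,0.2,0],[0,0,0]], rotation=[[0,0,0],[0,0,0],[0,0,0],[0,0,0],[0,0,0],[0,0,0],[0,0,0],[0,0,0],[0,0,0]])

```text
time_s: 6.4
position: [476.5, -337.8, 56.8]
eef_rot: [2.226, 2.211, -0.011]
wrist_force: [-2.5, -11.7, 6.7]
opening: 15.7
grip_force: 20.0
```

drive_tool(hand=[45,45,45,45,45,45,45,45,45], travel=[[0,0,0],[0,0,0],[0,0,0],[0,0,-1],[0,0,-1],[0,0,-1],[0,0,-1],[0,0,-1],[0,0,-1]], rotation=[[0,0,0],[0,0,0],[0,0,0],[0,0,0],[0,0,0],[0,0,0],[0,0,0],[0,0,0],[0,0,0]])

```text
time_s: 7.15
position: [477.9, -330.2, 206.1]
eef_rot: [-2.222, -2.218, 0.001]
wrist_force: [0.4, 0.5, -0.1]
opening: 44.8
grip_force: 0.0
```

drive_tool(hand=[50,50,50,50,50,50,50,50,50,50], travel=[[1,-0.3,0],[1,-0.3,0],[1,-0.3,0],[1,-0.3,0],[1,-0.3,0],[1,-0.3,0],[1,-0.3,0],[1,-0.2,0],[0.6,0,0],[0,0,0]], rotation=[[0,0,0],[0,0,0],[0,0,0],[0,0,0],[0,0,0],[0,0,0],[0,0,0],[0,0,0],[0,0,0],[0,0,0]])

```text
time_s: 7.98
position: [420.7, -112.5, 205.3]
eef_rot: [-2.217, -2.223, 0.001]
wrist_force: [-0.7, -0.5, -0.3]
opening: 50.2
grip_force: 0.0
```

```bash
python3 - <<'E'
from h import *
s=robot.state();print(s['position'],s['eef_rot'],s['joints'],s['wrist_force'])
im=snap('side','d1'); c=cal('side')
h=cv2.cvtColor(im,cv2.COLOR_RGB2HSV)
red=cv2.inRange(h,(0,110,50),(7,255,255))|cv2.inRange(h,(170,110,50),(180,255,255))
k,l,st,ce=cv2.connectedComponentsWithStats(red)
for i in range(1,k):
    if st[i,4]>10: print(st[i],ce[i],onz(c,ce[i][0],ce[i][1],53).round(1))
E
```

```text
[ 420.69782889 -112.49316009  205.32580283] [-2.21710725e+00 -2.22340667e+00  1.28235541e-03] [ 0.67024011  0.17541152 -0.52790751  2.09372281  0.11195706  0.90084102
  0.08201342] [-0.69528994 -0.48955324 -0.33313529]
[350 134   6   7  29] [352.06896552 137.06896552] [ 482.6 -353.9   53. ]
[349 143   4   7  18] [350.         145.94444444] [ 471.2 -317.1   53. ]
[331 193   8  15  68] [334.13235294 199.67647059] [ 418.  -115.9   53. ]
```

drive_tool(hand=[50,50,50,50,50,50,50,50], travel=[[-0.22,-0.1,1],[0,0,1],[0,0,1],[0,0,1],[0,0,1],[0,0,0.6],[0,0,0.4],[0,0,0]], rotation=[[0,0,0],[0,0,0],[0,0,0],[0,0,0],[0,0,0],[0,0,0],[0,0,0],[0,0,0]], squeeze=12)

```text
time_s: 8.7
position: [417.8, -122.0, 53.6]
eef_rot: [-2.223, -2.214, 0.003]
wrist_force: [-0.4, 0.5, 0.4]
opening: 49.6
grip_force: 0.0
```

drive_tool(hand=[10,10,10,10,10,10], travel=[[0,0,0],[0,0,0],[0,0,0],[0,0,0],[0,0,0],[0,0,0]], rotation=[[0,0,0],[0,0,0],[0,0,0],[0,0,0],[0,0,0],[0,0,0]])

```text
time_s: 9.2
position: [417.9, -121.9, 55.9]
eef_rot: [-2.224, -2.217, 0.004]
wrist_force: [-4.7, 0.3, 6.4]
opening: 15.6
grip_force: 12.0
```

drive_tool(hand=[10,10,10], travel=[[0.12,0,0],[0,0,0],[0,0,0]], rotation=[[0,0,0],[0,0,0],[0,0,0]])

```text
time_s: 9.45
position: [418.0, -119.7, 55.9]
eef_rot: [-2.225, -2.217, 0.005]
wrist_force: [-4.3, -2.7, 5.8]
opening: 15.6
grip_force: 12.0
```

drive_tool(hand=[10,10,10], travel=[[0.12,0,0],[0,0,0],[0,0,0]], rotation=[[0,0,0],[0,0,0],[0,0,0]])

```text
time_s: 9.7
position: [418.2, -116.8, 56.0]
eef_rot: [-2.226, -2.217, 0.004]
wrist_force: [-4.0, -2.6, 4.8]
opening: 15.8
grip_force: 12.0
```

drive_tool(hand=[10,10,10], travel=[[0.12,0,0],[0,0,0],[0,0,0]], rotation=[[0,0,0],[0,0,0],[0,0,0]])

```text
time_s: 9.95
position: [418.6, -113.6, 55.9]
eef_rot: [2.225, 2.217, -0.003]
wrist_force: [-3.2, -3.6, 5.6]
opening: 15.8
grip_force: 12.0
```

drive_tool(hand=[10,10,10], travel=[[0.12,0,0],[0,0,0],[0,0,0]], rotation=[[0,0,0],[0,0,0],[0,0,0]])

```text
time_s: 10.2
position: [419.2, -110.2, 55.8]
eef_rot: [2.225, 2.217, -0.001]
wrist_force: [-3.5, -3.0, 6.3]
opening: 15.9
grip_force: 12.0
```

It gives steadily toward +y, so I swing it round that way.

drive_tool(hand=[10,10,10,10,10,10,10,10], travel=[[0.24,0.06,0],[0.23,0.08,0],[0.22,0.11,0],[0.21,0.13,0],[0.19,0.15,0],[0.17,0.17,0],[0.15,0.19,0],[0,0,0]], rotation=[[0,0,0],[0,0,0],[0,0,0],[0,0,0],[0,0,0],[0,0,0],[0,0,0],[0,0,0]], squeeze=20)

```text
time_s: 10.87
position: [443.4, -75.7, 55.8]
eef_rot: [2.223, 2.216, 0.001]
wrist_force: [1.9, -6.8, 0.1]
opening: 15.1
grip_force: 20.0
```

drive_tool(hand=[10,10,10,10,10,10,10,10,10], travel=[[0.12,0.2,0],[0.1,0.22,0],[0.07,0.23,0],[0.05,0.24,0],[0.02,0.25,0],[0,0.25,0],[-0.02,0.25,0],[-0.04,0.2,0],[0,0,0]], rotation=[[0,0,0],[0,0,0],[0,0,0],[0,0,0],[0,0,0],[0,0,0],[0,0,0],[0,0,0],[0,0,0]])

```text
time_s: 11.62
position: [486.8, -68.6, 55.3]
eef_rot: [-2.225, -2.216, 0.005]
wrist_force: [-3.4, -5.8, 5.8]
opening: 15.2
grip_force: 20.0
```

drive_tool(hand=[45,45,45,45,45,45,45,45,45], travel=[[0,0,0],[0,0,0],[0,0,0],[0,0,-1],[0,0,-1],[0,0,-1],[0,0,-1],[0,0,-1],[0,0,0]], rotation=[[0,0,0],[0,0,0],[0,0,0],[0,0,0],[0,0,0],[0,0,0],[0,0,0],[0,0,0],[0,0,0]])

```text
time_s: 12.37
position: [490.9, -66.5, 185.0]
eef_rot: [2.219, 2.214, 0.009]
wrist_force: [0.1, 1.2, -0.8]
opening: 45.4
grip_force: 0.0
```

drive_tool(hand=[60,60,60,60,60,60,60], travel=[[-1,0.5,0],[-1,0.5,0],[-1,0.5,0],[-1,0.5,0],[-1,0.5,0],[-0.2,0.2,0],[0,0,0]], rotation=[[0,0,0],[0,0,0],[0,0,0],[0,0,0],[0,0,0],[0,0,0],[0,0,0]], squeeze=40)

```text
time_s: 12.95
position: [555.3, -198.9, 179.5]
eef_rot: [-2.228, -2.215, -0.001]
wrist_force: [-0.2, 1.1, -0.1]
opening: 59.8
grip_force: 0.0
```

```bash
python3 - <<'E'
from h import *
s=robot.state();print(s['position'],s['eef_rot'],s['joints'])
c=cal('wrist'); im=snap('wrist','w1')
for p in((558,-197,84),(558,-162,84),(473,-338,77),(482,-63,77)): print(proj(c,p).round(0))
g=im.astype(int).sum(2); 
k,l,st,ce=cv2.connectedComponentsWithStats((g<110).astype('uint8'))
for i in range(1,k):
    if st[i,4]>150: print(st[i],ce[i].round(0),onz(c,*ce[i],84).round(0))
E
```

```text
[ 555.32241822 -198.87591289  179.45182582] [-2.22774961e+00 -2.21456237e+00 -5.52098696e-04] [ 0.61979946  0.4624273  -0.43158862  1.77392029  0.22997804  0.9552992
  0.08851882]
[257. 197.]
[257. 158.]
[176. 327.]
[161.  35.]
[ 451    0   61   32 1549] [484.  15.] [733. -53.  84.]
[162  94  23  53 180] [173. 131.] [ 487. -138.   84.]
[ 251  158   13   79 1011] [257. 197.] [ 558. -196.   84.]
[    0   222   512   162 42963] [248. 323.] [ 548. -328.   84.]
```

View pics/w1.png

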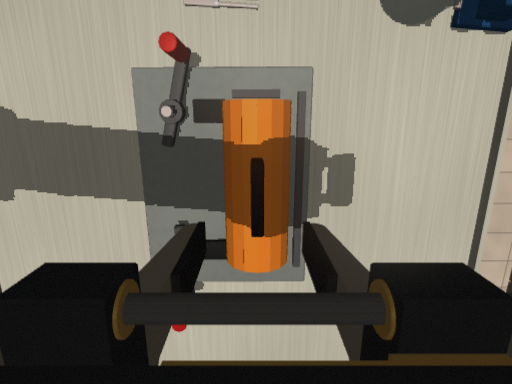

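The wrist view shows both levers swung clear, with knobs at (168,42) and (180,325) and the noses off the feet. The rib is at (257,197), which puts it at (558,-196) in the world.

drive_tool(hand=[60,60,60,60,60,60], travel=[[0.1,0.1,1],[0,0,1],[0,0,1],[0,0,1],[0,0,0.5],[0,0,0]], rotation=[[0,0,0],[0,0,0],[0,0,0],[0,0,0],[0,0,0],[0,0,0]])

```text
time_s: 13.5
position: [554.9, -192.4, 65.3]
eef_rot: [-2.218, -2.216, 0.003]
wrist_force: [0.1, 0.3, 0.6]
opening: 60.1
grip_force: 0.0
```

drive_tool(hand=[0,0,0,0,0,0,0,0], travel=[[0,0,0],[0,0,0],[0,0,0],[0,0,0],[0,0,0],[0,0,0],[0,0,0],[0,0,0]], rotation=[[0,0,0],[0,0,0],[0,0,0],[0,0,0],[0,0,0],[0,0,0],[0,0,0],[0,0,0]], squeeze=40)

```text
time_s: 14.17
position: [557.6, -194.9, 68.4]
eef_rot: [2.224, 2.218, 0.0]
wrist_force: [-0.4, 0.6, 1.6]
opening: 12.0
grip_force: 40.0
```

drive_tool(hand=[0,0,0,0,0,0,0,0,0], travel=[[0,0,-0.3],[0,0,-0.4],[0,0,-0.6],[0,0,-0.8],[0,0,-0.8],[0,0,-0.8],[0,0,-0.6],[0,0,0],[0,0,0]], rotation=[[0,0,0],[0,0,0],[0,0,0],[0,0,0],[0,0,0],[0,0,0],[0,0,0],[0,0,0],[0,0,0]])

```text
time_s: 14.92
position: [557.6, -195.0, 176.5]
eef_rot: [2.224, 2.217, 0.001]
wrist_force: [-0.2, -0.3, -1.4]
opening: 11.9
grip_force: 40.0
```

```bash
python3 - <<'E'
from h import *
s=robot.state();print(s['position'],s['eef_rot'],s['opening'],s['wrist_force'])
im=snap('side','d2')
cv2.imwrite('pics/d2c.png',cv2.resize(im[100:260,230:400,::-1],None,fx=3,fy=3))
E
```

```text
[ 557.56037037 -194.97046248  176.54886938] [2.22383528e+00 2.21650663e+00 8.72967195e-04] 11.865140938259884 [-0.21611369 -0.2928692  -1.38005228]
```

View pics/d2c.png

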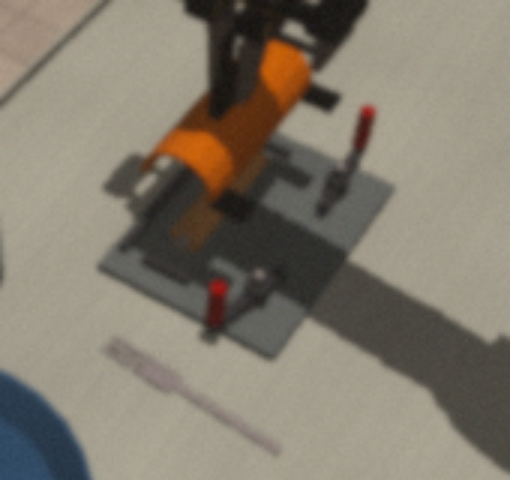

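The shield hangs level in the gripper and both levers are clear. I carry it to the dish, aiming about 9 mm past its centre in x to make room for the feet.

drive_tool(hand=[0,0,0,0,0,0,0,0,0,0], travel=[[0.3,0,0],[0.6,0,0],[0.9,0.1,0],[1,0.1,0],[1,0.1,0],[1,0.1,0],[1,0.1,0],[1,0.1,0],[1,0.1,0],[1,0.1,0]], rotation=[[0,0,0],[0,0,0],[0,0,0],[0,0,0],[0,0,0],[0,0,0],[0,0,0],[0,0,0],[0,0,0],[0,0,0]])

```text
time_s: 15.8
position: [576.9, 27.0, 174.2]
eef_rot: [-2.223, -2.217, 0.003]
wrist_force: [0.9, -1.0, -1.3]
opening: 11.4
grip_force: 40.0
```

drive_tool(hand=[0,0,0,0,0,0,0,0,0,0], travel=[[1,0.1,0],[1,0.1,0],[1,0.1,0],[1,0.1,0],[1,0.1,0],[1,0.1,0],[1,0.1,0],[0.8,0.1,0],[0.5,0,0],[0,0,0]], rotation=[[0,0,0],[0,0,0],[0,0,0],[0,0,0],[0,0,0],[0,0,0],[0,0,0],[0,0,0],[0,0,0],[0,0,0]])

```text
time_s: 16.63
position: [596.8, 236.6, 174.4]
eef_rot: [-2.217, -2.221, 0.001]
wrist_force: [-0.1, 0.9, -2.1]
opening: 11.8
grip_force: 40.0
```

```bash
python3 - <<'E'
from h import *
s=robot.state();print(s['position'],s['eef_rot'],s['opening'],s['wrist_force'],s['joints'])
im=snap('wrist','w2')
snap('scene','s2')
E
```

```text
[596.7553139  236.58088843 174.4051786 ] [-2.21724358e+00 -2.22144962e+00  8.03884614e-04] 11.828464437437384 [-0.09790085  0.93087048 -2.05075087] [-0.07156369  0.56783468 -0.49909995  1.6411322   0.30509143  1.01271652
 -0.6660644 ]
```

View pics/w2.png

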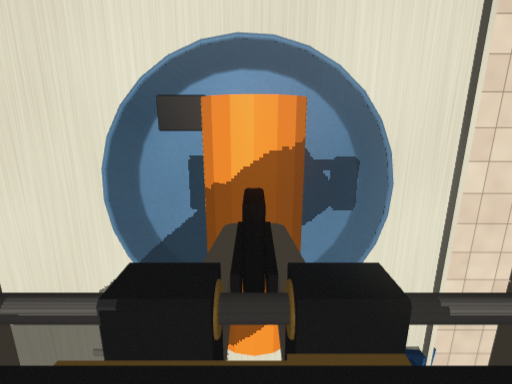

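The wrist view shows the shield centred over the dish, whose rim spans columns 102-393, in agreement with the earlier dish estimate. Next I lower it.

drive_tool(hand=[0,0,0,0,0,0,0,0], travel=[[0,0,0.5],[0,0,0.8],[0,0,0.8],[0,0,0.7],[0,0,0.6],[0,0,0.4],[0,0,0.2],[0,0,0]], rotation=[[0,0,0],[0,0,0],[0,0,0],[0,0,0],[0,0,0],[0,0,0],[0,0,0],[0,0,0]])

```text
time_s: 17.4
position: [598.1, 231.7, 74.2]
eef_rot: [-2.225, -2.217, 0.003]
wrist_force: [0.5, 0.2, -1.4]
opening: 11.9
grip_force: 40.0
```

drive_tool(hand=[0,0,0,0], travel=[[0,0,0.1],[0,0,0.1],[0,0,0],[0,0,0]], rotation=[[0,0,0],[0,0,0],[0,0,0],[0,0,0]])

```text
time_s: 17.73
position: [598.9, 232.7, 71.1]
eef_rot: [2.225, 2.218, 0.001]
wrist_force: [-0.3, 0.5, -1.2]
opening: 11.8
grip_force: 40.0
```

Contact should come at about 65.4.

drive_tool(hand=[0,0,0,0], travel=[[0,0,0.1],[0,0,0.1],[0,0,0],[0,0,0]], rotation=[[0,0,0],[0,0,0],[0,0,0],[0,0,0]])

```text
time_s: 18.07
position: [598.5, 232.5, 65.5]
eef_rot: [-2.225, -2.218, 0.001]
wrist_force: [0.1, -0.4, -2.1]
opening: 11.7
grip_force: 40.0
```

drive_tool(hand=[0,0,0], travel=[[0,0,0.06],[0,0,0],[0,0,0]], rotation=[[0,0,0],[0,0,0],[0,0,0]])

```text
time_s: 18.32
position: [598.5, 232.5, 65.4]
eef_rot: [2.225, 2.218, -0.001]
wrist_force: [-3.1, -1.5, 8.5]
opening: 11.7
grip_force: 40.0
```

It touched at the expected height with 8.5 N. I release it and retreat.

drive_tool(hand=[30,40,40,40,40,40,40,40,40,40], travel=[[0,0,0],[0,0,0],[0,0,0],[0,0,0],[0,0,-0.4],[0,0,-0.8],[0,0,-1],[0,0,-1],[0,0,-1],[0,0,-1]], rotation=[[0,0,0],[0,0,0],[0,0,0],[0,0,0],[0,0,0],[0,0,0],[0,0,0],[0,0,0],[0,0,0],[0,0,0]])

```text
time_s: 19.15
position: [598.5, 232.7, 196.0]
eef_rot: [2.225, 2.218, 0.001]
wrist_force: [0.0, -0.4, -0.4]
opening: 40.3
grip_force: 0.0
```

drive_tool(hand=[40,40,40,40], travel=[[0,-1,-1],[0,-1,-1],[0,-1,0],[0,0,0]], rotation=[[0,0,0],[0,0,0],[0,0,0],[0,0,0]])

```text
time_s: 19.48
position: [520.1, 234.5, 246.8]
eef_rot: [2.219, 2.222, 0.002]
wrist_force: [-1.2, 0.4, -1.2]
opening: 40.3
grip_force: 0.0
```

```bash
python3 - <<'E'
from h import *
print(robot.state()['position'])
im=snap('side','d3')
cv2.imwrite('pics/d3c.png',cv2.resize(im[100:350,110:400,::-1],None,fx=2.3,fy=2.3))
E
```

```text
[520.05930196 234.47099756 246.79887358]
```

View pics/d3c.png

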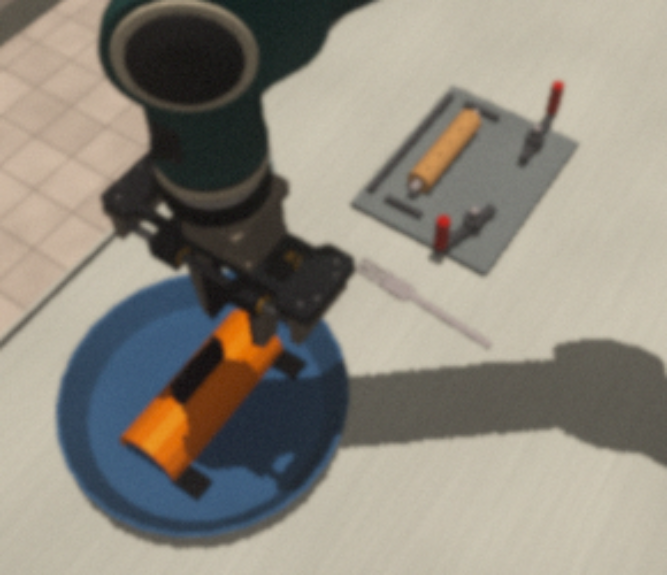

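The shield stands upright inside the dish at about (200,395), both levers are loose at (443,235) and (555,100), and the fork has not moved.

```bash
python3 -c "
from workcell import robot
print(robot.job_done())"
```

```text
the job is handed in; nothing more can be done
None
```

The shield stands upright in the pie dish with both levers swung loose (the one at y=-277 anticlockwise, the one at y=-118 clockwise), and the job is handed in at about 20 s; `job_done()` returned no verdict.

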